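# Open the dial lock and hold it up to the hasp

### The job

The blue dial lock stands in its wooden cradle, locked: turn its black dial, click by click, until the white line stands at the green mark, and only then pull the shackle up fully open and lift the lock out by it. Turn the lock so that the open mouth of the shackle squarely faces the steel eye of the hasp bracket, and finish still holding the upright lock by its shackle, mouth level with the eye and about 3 cm away from it, the lock touching neither bracket nor bench. Leave the tape measure, pliers and spark plug alone, do not pull the lock out while it is still locked, and do not bump the bracket.

Things in the scene. Friction and masses are not known exactly. Their poses are not given: they have to be found in the camera images.
- lock_center (a point): Centre of the loose dial lock's case, half-way up. Blue steel case, x -74 to +66, y +-28, z +-30 mm of this point; dial on top at the -x end, steel shackle on top at the +x end. About 0.5 kg, centre of mass within 15 mm of under the shackle. z is up, yaw is the lock's yaw. Its underside stands 9 mm above the bench in the cradle (3 mm play); it lifts straight out.
- dial_grip (a point): On the dial's vertical axis at the height to grip it: 18 mm above the case top, 87 mm above the bench in the cradle, 45 mm from lock_center along lock -x. Black round fluted dial 35 mm across, standing 5 to 28 mm above the case on a 41 mm skirt; white line from its centre to the rim. Black ticks round it mark the clicks, a green mark (shackle side) the opening.
- lock_dial (a joint): Dial angle, rad, 0 to 2.7 between stops, growing CLOCKWISE from above. Clicks every 0.45 rad (0, 0.45 ... 2.7): released between, it snaps to the nearest; turning takes about 0.06 N m. It opens at 1.8 (+-0.12), white line at the green mark, along lock +x; it starts one to three clicks below. Elsewhere the shackle is blocked. With the shackle up the dial cannot turn.
- lock_shackle (a joint): How far the shackle is pulled up, m: 0 shut, 0.025 fully open (stop). Unlocked it slides with about 2 N and stays up by the weight of the hanging lock; locked it moves 2 mm or so, then lifts the whole lock.
- shackle_grip (a point): Centre of the straight top bar of the U-shaped steel shackle, moving with it. Bar 46 mm long (lock y), 10 mm wide (lock x: grip across this), 12 mm high; underside 34 mm above the case when shut, 59 mm open. 85 mm from the dial axis along lock +x. 10 mm legs at lock y -18 and +18 mm; the +y leg is short: pulled up, it leaves its hole and opens the mouth.
- lock_mouth (a point): Fixed point of the lock: centre of the mouth below the short leg, 17 mm high between case top and leg tip when open; 8.5 mm above the case top, at x +40, y +18, z +38.5 mm from lock_center. Same axes as lock_center; the mouth faces lock +y. Fully open, shackle_grip lies 56.5 mm above it and 18 mm to lock -y.
- cradle: Fixed light-wood cradle, an open-topped tray 164 x 80 mm outside, 30 mm high, walls and floor 9 mm; origin at the centre of its underside, x along its length. The lock stands in it with the same yaw (within 0.06 rad).
- hasp_eye (a point): Outermost tip of the steel staple eye on the front of the fixed bracket, 140 mm above the bench (level loop of 6 mm round bar, 28 mm wide, standing 29 mm out of the plate). Its x axis points from the tip into the plate, z is up. Bent dark steel bracket: upright plate 90 mm wide, 165 mm high, foot running 85 mm away behind (+x).
- hasp: The bracket with the eye; origin on the bench under the middle of its front face.
- tape_measure_mid (a point): Bystander, do not move: yellow tape measure, a point in it 10 mm above the bench (39x83x63 mm).
- pliers_mid (a point): Bystander, do not move: red-handled pliers, a point in it 10 mm above the bench (64x172x14 mm, lying).
- spark_plug_mid (a point): Bystander, do not move: spark plug, a point in it 10 mm above the bench (21x77x18 mm, lying).
Not all that is in view belongs to the job. Of the things that look like the part that bears lock_center, the larger one is meant. Of the things that look like the hasp, the larger one is meant.

How it is judged:
By the outcome, as a careful person would: the job done as asked, in the order asked, and still so for the second after the job is handed in, while the arm keeps its last pose, push and grip.
It also fails if it takes over 48 s, if anything falls off the work surface, if the arm or the gripper's body presses on something with over 40 N, if the wrist force passes 120 N, or if a joint passes its speed limit or range.

### The arm

A 7-joint arm with a two-finger parallel gripper is mounted at the origin on a cart in front of the work surface, level with it; the furniture and walls round the work are solid. World frame = base frame: x ahead of the robot, y to its left, z up, the work surface at z = 0. Lengths are in m, angles in rad, forces in N, time in s.
With the tool pointing down it reaches from about 0.4 to 0.925 m from the base axis. Payload 4.1 kg.
Tool frame: the origin (TCP) lies on the centre line of the jaws, within the pads' length; the fingertips stand 22 mm ahead of it and the grasp point (between the pads) lies 3 mm ahead of it (ctrl.tip_extent is the z of the fingertips in the tool frame, in m); z points along the fingers, y is the line along which they close (so a half turn about z gives the same grasp; the last joint's range is limited). The gripper opens to 85 mm and grips with 20 to 120 N. Pads are 22 mm wide; open, the fingers measure 114 mm over their backs; the gripper's body (76 mm by 85 mm) begins 54 mm behind the grasp point. The pads swing forward as they close: fully open they stand 13 mm farther back than shut.
Start: joints at [1.035, 0.398, 0.045, 1.537, -0.019, 1.207, -0.051], TCP at [0.275, -0.589, 0.253] pointing down, gripper open.
Joint ranges: [-2.82, 2.82], [-0.49, 2.23], [-1.37, 1.46], [0, 2.46], [-1.36, 4.5], [0.23, 2], [-2.94, 2.94]. Speed limits (rad/s): [2.57, 2.57, 3.14, 3.14, 3.14, 3.14, 3.14].

### API

Orientations are given as a rotation vector (axis times angle).
In Python, from workcell import ctrl gives the robot as it stands.
- The arm moves only by the shell command python3 -m creep 'ROWS' [FORCE]. ROWS is JSON, a list of rows, each a list of 3 entries, a list of its own where there are three numbers: the turn, a rotation vector about the tool's x, y, z in rad, then the shift along the tool's x, y, z in cm, then the closure, from -1 (fully open) to 1 (shut). In form: [[[wx, wy, wz], [tx, ty, tz], grip], ...]. A call has 1 to 12 rows; each row shifts and turns the commanded pose from where the row before left it, along the tool's axes as they then stand; what a row does not reach is not made up. A row lasts 1/12 s, in which the tool goes at most 41.7 mm and 7.16 degrees, less where a joint would pass 70% of its speed; a pose out of reach is approached as far as the arm can. A call is refused whole if a number of a shift passes 4.17 or a number of a turn 0.125, either way. A call with a gripper value outside its range is refused whole. The fingers move at their own pace and stop on an object; FORCE is the grip in N (left out, the last holds). Time passes only in rows, so rows that do not move let the fingers close. It gives the time, the measured TCP pose, the force, the opening and the grip force at its end, in the units of the state.
- ctrl.read_state(): the state, without advancing time (a new reading comes with each control period).
- ctrl.camera(name): name is "scene" or "top" or "wrist"; returns (picture, depth): 480x640x3 uint8, blue, green, red; 480x640 float32, m along the optical axis (not along the pixel's ray), 0 where there is no reading.
- ctrl.camera_model(name): a dict with "vfov" (degrees; the focal length in pixels is half the picture's height over the tangent of half this angle, whatever the lens; pixels are square), "cx", "cy" (the principal point, pixels), "origin" and "rotation" of the camera in the world; the wrist camera has in their place "mount" (4x4, takes a point from camera to tool coordinates, whose origin is the TCP and whose axes are the flange's). Camera axes: x right, y up, looking along -z (the intrinsics and any distortion apply to the point x, -y, -z); pixel columns grow to the right and rows downward; lengths in m; the calibration is good to about 2 mm. A picture is of the moment at which its call begins: read the wrist's pose just before it. camera_model takes no time and is no camera call.
- ctrl.close_job(): hands the job in; it is judged then, once.
The state is a dict: "time": time; "q": joint angles; "qd": joint speeds; "joint_torque": joint torques, N m; "ee_pos": TCP position; "orientation": TCP orientation; "force": force on the tool from outside, world axes, zero at the start; "moment": the same for the moment, N m; "opening": opening from 0.0 (shut) to 1.0 (fully open); "grasp_force": force on a finger pad.
Only numpy, scipy, OpenCV 4.12 (cv2) and the standard library are available. Lean on these libraries where they do the work, as an engineer would, in place of code of your own. Each camera call takes 0.05 s, during which the arm holds its last target. There are 200 camera calls.

## Working session

There is one attempt and no reset: what is moved stays moved. The work goes in short steps, Python scripts to look and compute and a shell command to move; the robot and the scene stay as the last step left them, time stands still between calls to the robot, and variables do not carry over. Pictures are saved under pics/ and viewed, at most 10 in all, crops included, and the job is handed in when it is done.

```bash
mkdir -p pics; ls; python3 - <<'E'
from workcell import ctrl
import cv2,numpy as np,pickle
d={}
for n in("scene","top"):
    im,dp=ctrl.camera(n);m=ctrl.camera_model(n);d[n]=(im,dp,m);cv2.imwrite(f"pics/{n}0.png",im);print(n,m)
print(ctrl.camera_model("wrist"))
pickle.dump(d,open("v0.pkl","wb"));print(ctrl.read_state())
E
```

```text
pics
scene {'vfov': 47.09323411206056, 'cx': 320.7283823484962, 'cy': 241.08707807208845, 'origin': array([-0.57591736,  0.65739431,  1.00131183]), 'rotation': array([ 0.58656355, -1.01045378, -1.87251187])}
top {'vfov': 54.8930451818327, 'cx': 319.9468276168068, 'cy': 242.42439416950594, 'origin': array([ 0.34854783, -0.01275733,  1.26087833]), 'rotation': array([ 0.16690371, -0.17917194, -1.57698553])}
{'vfov': 64.07973376677288, 'cx': 319.2456645363101, 'cy': 241.82034243813516, 'mount': array([[-4.31731701e-04,  9.62413798e-01,  2.71586992e-01,
         6.97135094e-02],
       [ 9.99999876e-01,  3.48557301e-04,  3.54491544e-04,
        -7.85364247e-04],
       [ 2.46503924e-04,  2.71587111e-01, -9.62413830e-01,
        -1.20817067e-01],
       [ 0.00000000e+00,  0.00000000e+00,  0.00000000e+00,
         1.00000000e+00]])}
{'time': 0.1, 'q': array([ 1.0349859 ,  0.39912045,  0.04501775,  1.53773373, -0.01870447,
        1.20693873, -0.05070889]), 'qd': array([ 5.40605697e-06, -2.04211828e-03,  1.81664572e-03, -3.07449389e-03,
       -6.46117019e-04, -8.30207097e-04, -2.45032906e-04]), 'joint_torque': array([ 3.01233638e-03, -4.76272523e+01,  1.36976603e+00, -2.54953051e+01,
        1.19408200e-02,  4.99513277e-03,  4.76849227e-07]), 'ee_pos': array([ 0.2747941 , -0.58846835,  0.25237442]), 'orientation': array([-3.06525260e+00, -6.80510352e-01,  7.74985900e-04]), 'force': array([-0.86452949,  0.36225245,  0.39074902]), 'moment': array([ 0.00323014,  0.01538664, -0.04270992]), 'grasp_force': 0.0, 'opening': 0.9970532878532513}
```

View pics/scene0.png

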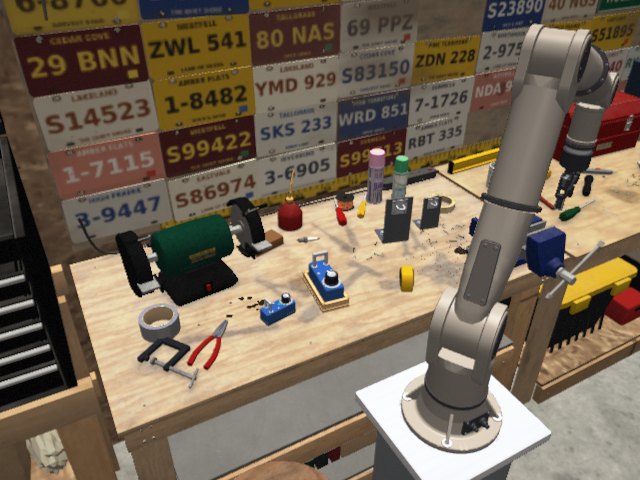

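View pics/top0.png

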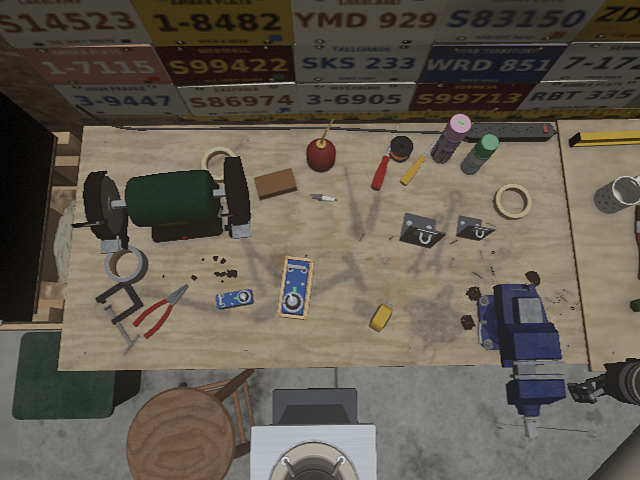

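Locks: the large blue one in the wooden cradle, top (295,287), and a small loose one at top (235,298). The larger one, in the cradle, is meant. Brackets: top (422,230), larger, and (475,228), smaller. The left, larger one is meant. I'll confirm both in one enlarged crop and take rough positions.

```bash
cat > h.py <<'E'
import numpy as np,cv2
from scipy.spatial.transform import Rotation as R
def frame(m,st=None):
    if 'mount' in m:
        T=np.eye(4);T[:3,:3]=R.from_rotvec(st['orientation']).as_matrix();T[:3,3]=st['ee_pos']
        T=T@m['mount'];return T[:3,3],T[:3,:3]
    return np.array(m['origin']),R.from_rotvec(m['rotation']).as_matrix()
def ray(m,u,v,st=None):
    f=240/np.tan(np.radians(m['vfov']/2));o,Rm=frame(m,st)
    return o,Rm@np.array([(u-m['cx'])/f,-(v-m['cy'])/f,-1])
def plane(m,u,v,z,st=None):
    o,d=ray(m,u,v,st);return o+d*(z-o[2])/d[2]
def dep(m,u,v,D,st=None):
    o,d=ray(m,u,v,st);return o+d*D
def cloud(m,dp,st=None):
    f=240/np.tan(np.radians(m['vfov']/2));o,Rm=frame(m,st);v,u=np.mgrid[:480,:640]
    P=np.stack([(u-m['cx'])/f,-(v-m['cy'])/f,-np.ones(u.shape)],-1)*dp[...,None]
    return P@Rm.T+o
def proj(m,p,st=None):
    f=240/np.tan(np.radians(m['vfov']/2));o,Rm=frame(m,st);c=Rm.T@(np.array(p)-o)
    return m['cx']-f*c[0]/c[2],m['cy']+f*c[1]/c[2]
E
python3 - <<'E'
import pickle,cv2,numpy as np
from h import *
d=pickle.load(open('v0.pkl','rb'))
im,dp,m=d['top']; C=cloud(m,dp)
a=cv2.resize(im[245:330,205:325],None,fx=4,fy=4,interpolation=cv2.INTER_CUBIC)
b=cv2.resize(im[200:262,390:500],None,fx=4,fy=4,interpolation=cv2.INTER_CUBIC)
h=max(a.shape[0],b.shape[0]);p=lambda x:cv2.copyMakeBorder(x,0,h-x.shape[0],0,0,0)
o=np.hstack([p(a),p(b)]);o=cv2.resize(o,None,fx=800/o.shape[1],fy=800/o.shape[1]);cv2.imwrite('pics/crop.png',o)
hsv=cv2.cvtColor(im,cv2.COLOR_BGR2HSV)
bl=cv2.inRange(hsv,(100,120,60),(125,255,255))
n,l,s,c=cv2.connectedComponentsWithStats(bl)
for i in range(1,n):
    if s[i,4]>60 and s[i,1]>200:
        q=C[l==i]; print(s[i],c[i].round(),np.median(q,0).round(3),q.min(0).round(3),q.max(0).round(3))
for u,v in((422,240),(475,237),(382,316),(295,287)):
    print(u,v,plane(m,u,v,0).round(3),C[v,u].round(3))
E
```

```text
[288 260  21   8  92] [298. 262.] [0.563 0.034 0.069] [0.55  0.008 0.047] [0.57  0.06  0.075]
[284 269  24  30 419] [296. 282.] [0.513 0.04  0.069] [0.469 0.011 0.045] [0.545 0.071 0.107]
[222 291  20  16 169] [230. 299.] [0.47  0.214 0.041] [ 0.349 -0.013  0.034] [0.493 0.235 1.261]
422 240 [ 0.634 -0.311  0.   ] [ 0.619 -0.295  0.065]
475 237 [ 0.641 -0.46   0.   ] [ 0.633 -0.448  0.034]
382 316 [ 0.425 -0.189  0.   ] [ 0.421 -0.181  0.062]
295 287 [0.506 0.045 0.   ] [0.497 0.042 0.073]
```

View pics/crop.png

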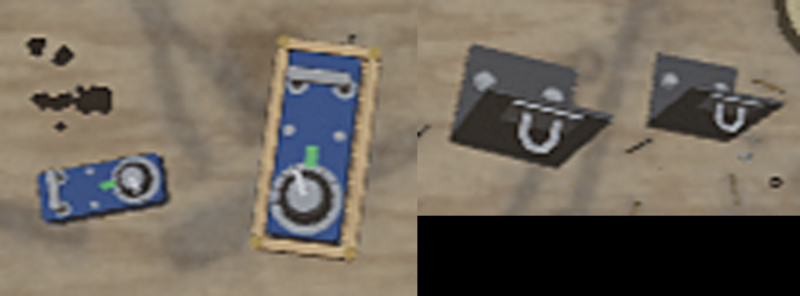

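The crop confirms it: the larger lock is in the cradle with its dial near the robot, the white line up-left of the green mark (about one click short). The larger bracket is the left one, eye toward the robot. Moving over the lock for a closer look.

```bash
python3 -m creep '[[[0,0,0],[2.44,-2.33,-0.14],-1],[[0,0,0],[2.44,-2.33,-0.14],-1],[[0,0,0],[2.44,-2.33,-0.14],-1],[[0,0,0],[2.44,-2.33,-0.14],-1],[[0,0,0],[2.44,-2.33,-0.14],-1],[[0,0,0],[2.44,-2.33,-0.14],-1],[[0,0,0],[2.44,-2.33,-0.14],-1],[[0,0,0],[2.44,-2.33,-0.14],-1],[[0,0,0],[2.44,-2.33,-0.14],-1],[[0,0,0],[2.44,-2.33,-0.14],-1]]'
python3 -m creep '[[[0,0,0],[2.44,-2.33,-0.14],-1],[[0,0,0],[2.44,-2.33,-0.14],-1],[[0,0,0],[2.44,-2.33,-0.14],-1],[[0,0,0],[2.44,-2.33,-0.14],-1],[[0,0,0],[2.44,-2.33,-0.14],-1],[[0,0,0],[2.44,-2.33,-0.14],-1],[[0,0,0],[2.44,-2.33,-0.14],-1],[[0,0,0],[2.44,-2.33,-0.14],-1],[[0,0,0],[2.44,-2.33,-0.14],-1],[[0,0,0],[2.44,-2.33,-0.14],-1]]'
python3 -m creep '[[[0,0,-0.118],[0,0,0],-1],[[0,0,-0.118],[0,0,0],-1],[[0,0,-0.118],[0,0,0],-1],[[0,0,-0.118],[0,0,0],-1],[[0,0,-0.118],[0,0,0],-1],[[0,0,-0.118],[0,0,0],-1],[[0,0,-0.118],[0,0,0],-1],[[0,0,-0.118],[0,0,0],-1],[[0,0,-0.118],[0,0,0],-1],[[0,0,0],[0,0,0],-1],[[0,0,0],[0,0,0],-1]]'
python3 - <<'E'
from workcell import ctrl
from h import *
import pickle
st=ctrl.read_state();im,dp=ctrl.camera("wrist");m=ctrl.camera_model("wrist")
pickle.dump((st,im,dp,m),open('w1.pkl','wb'));cv2.imwrite('pics/w1.png',im)
print(st['ee_pos'],R.from_rotvec(st['orientation']).as_matrix().round(3),st['q'])
E
```

```text
time: 0.93
ee_pos: [0.3976, -0.2729, 0.2671]
orientation: [-3.067, -0.681, 0.001]
force: [1.0, -0.5, 0.0]
opening: 0.994
grasp_force: 0.0
time: 1.77
ee_pos: [0.52, 0.0412, 0.2811]
orientation: [3.067, 0.68, -0.001]
force: [-0.9, -0.8, -0.7]
opening: 1.0
grasp_force: 0.0
time: 2.68
ee_pos: [0.5198, 0.0396, 0.2809]
orientation: [-2.303, -2.136, 0.001]
force: [0.5, -0.3, -0.0]
opening: 0.999
grasp_force: 0.0
[0.51977185 0.03956419 0.28093101] [[ 0.075  0.997 -0.001]
 [ 0.997 -0.075 -0.   ]
 [-0.    -0.001 -1.   ]] [ 0.33416111  0.17577276 -0.55699061  1.79102043  0.09918289  1.20334258
 -0.32671709]
```

View pics/w1.png

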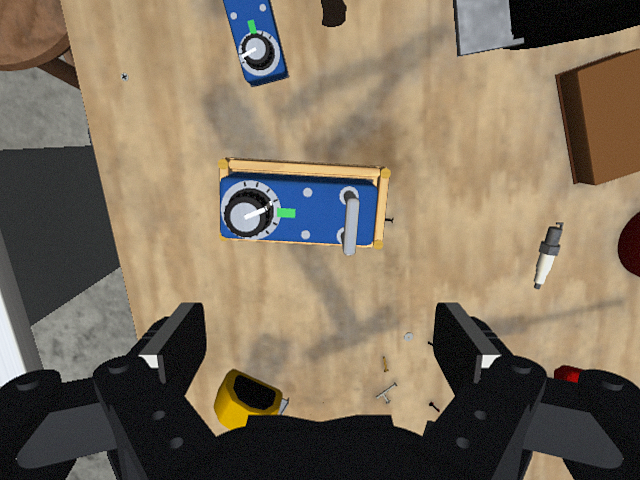

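Wrist view: the lock's dial is at (247,213) with the white line to about (272,206), just anticlockwise of the green mark at (286,213). The shackle bar is at (351,222), the spark plug at (548,255) and the tape at (250,400). Measuring now.

```bash
cat > m1.py <<'E'
import pickle
from h import *
st,im,dp,m=pickle.load(open('w1.pkl','rb'))
C=cloud(m,dp,st);hsv=cv2.cvtColor(im,cv2.COLOR_BGR2HSV)
roi=np.zeros((480,640),np.uint8);roi[155:262,210:400]=255
bl=cv2.inRange(hsv,(100,120,60),(125,255,255))&roi
top=(abs(C[...,2]-.069)<.005)&(roi>0)
print('top z',np.median(C[(bl>0)][:,2]))
def rect(P,s):
    r=cv2.minAreaRect(P.astype(np.float32)*1000);print(s,np.round(r[0],1),np.round(r[1],1),round(r[2],2))
v,u=np.nonzero((bl>0)&top);P=np.array([plane(m,a,b,.069,st)[:2] for a,b in zip(u,v)]);rect(P,'case top')
# edges far/near along y via hull
gr=cv2.inRange(hsv,(50,100,80),(80,255,255))&roi
v,u=np.nonzero(gr);g=np.mean([plane(m,a,b,.069,st)[:2] for a,b in zip(u,v)],0);print('green',g)
hi=(C[...,2]>.092)&(roi>0)
for n,lo,h,x0,x1 in(('dial',.093,.101,215,285),('bar',.108,.121,335,365)):
    k=(C[...,2]>lo)&(C[...,2]<h)&(roi>0);k[:,:x0]=0;k[:,x1:]=0
    Q=C[k];print(n,k.sum(),'z',np.median(Q[:,2]).round(4))
    v,u=np.nonzero(k);z={'dial':.097,'bar':.115}[n]
    P=np.array([plane(m,a,b,z,st)[:2] for a,b in zip(u,v)]);rect(P,n)
    print(cv2.minEnclosingCircle((P*1000).astype(np.float32)))
    if n=='dial':dc=np.array(cv2.minEnclosingCircle((P*1000).astype(np.float32))[0])/1000
    else:bc=np.array(cv2.minAreaRect((P*1000).astype(np.float32))[0])/1000
x=bc-dc;print('dial->bar',np.linalg.norm(x),'yaw',np.arctan2(x[1],x[0]))
w=cv2.inRange(hsv,(0,0,215),(180,40,255))&roi;w[:,290:]=0;w[:,:225]=0
n,l,s,c=cv2.connectedComponentsWithStats(w)
for i in range(1,n):
    if s[i,4]>8:
        v,u=np.nonzero(l==i);P=np.array([plane(m,a,b,.097,st)[:2] for a,b in zip(u,v)])
        q=P-P.mean(0);e=np.linalg.svd(q)[2][0];print('white',s[i],P.mean(0),'ang',np.degrees(np.arctan2(e[1],e[0])),'from dial c',np.degrees(np.arctan2(*(P.mean(0)-dc)[::-1])))
print('green ang',np.degrees(np.arctan2(*(g-dc)[::-1])))
E
python3 m1.py
```

```text
top z 0.06882290256450097
case top [501.2  45.1] [ 54.6 137.1] 82.49
green [0.49039206 0.0449843 ]
dial 1459 z 0.0974
dial [460.9  50.1] [35.6 35.6] 51.18
((461.2498779296875, 50.08037567138672), 18.303098678588867)
bar 746 z 0.1144
bar [544.2  39.4] [45.2 10.2] 82.39
((544.3153686523438, 39.35260009765625), 22.713363647460938)
dial->bar 0.08360788817515945 yaw -0.12842986654445365
white [257 183  14  15  24] [0.4773028  0.06959423] ang -47.578257964495 from dial c 50.557838462989004
white [238 187   7   3   9] [0.46001054 0.07265476] ang -165.38094292043445 from dial c 93.14239770601168
white [225 198   4   7  11] [0.44706148 0.06287219] ang -120.61312412166745 from dial c 137.9631645539993
white [270 199   2   6   9] [0.48228362 0.0597189 ] ang -102.4355676399131 from dial c 24.619201593965485
white [272 202   8  21  50] [0.48510244 0.05289415] ang -102.22591308540827 from dial c 6.727808700182515
white [245 204  10   6  17] [0.46547612 0.05768506] ang -34.47701481914276 from dial c 60.93720763486763
white [244 208  21  12 115] [0.46747505 0.05129895] ang -161.09262770663145 from dial c 11.075592644996776
white [242 218  16  13  43] [0.46532933 0.04182928] ang -139.637270374654 from dial c -63.691626478257284
green ang -9.91898716477392
```

Heights and sizes agree: dial (0.461, 0.050), bar (0.545, 0.039), yaw -0.132, line 26° anticlockwise of the mark, so one click is needed. Approaching the dial.

```bash
python3 -m creep '[[[0,0,0.057],[0,0,0],-1],[[0,0,0],[0.13,-3,0],-1],[[0,0,0],[0.13,-3,0],-1],[[0,0,0],[0,0,3],-1],[[0,0,0],[0,0,3],-1],[[0,0,0],[0,0,3],-1],[[0,0,0],[0,0,3],-1],[[0,0,0],[0,0,3],-1],[[0,0,0],[0,0,2],-1],[[0,0,0],[0,0,1.3],-1],[[0,0,0],[0,0,0],-1]]'
python3 -m creep '[[[0,0,0],[0,0,0],0.1],[[0,0,0],[0,0,0],0.2],[[0,0,0],[0,0,0],1],[[0,0,0],[0,0,0],1],[[0,0,0],[0,0,0],1],[[0,0,0],[0,0,0],1],[[0,0,0],[0,0,0],1],[[0,0,0],[0,0,0],1]]' 25
```

```text
time: 3.65
ee_pos: [0.4584, 0.0496, 0.0956]
orientation: [-2.359, -2.069, 0.008]
force: [-0.1, -0.4, 0.0]
opening: 1.002
grasp_force: 0.0
time: 4.32
ee_pos: [0.4611, 0.0501, 0.0994]
orientation: [2.36, 2.073, 0.0]
force: [-2.0, 0.5, 5.3]
opening: 0.4
grasp_force: 25.0
```

```bash
python3 -m creep '[[[0,0,0.08],[0,0,0],1],[[0,0,0.08],[0,0,0],1],[[0,0,0.08],[0,0,0],1],[[0,0,0.08],[0,0,0],1],[[0,0,0.08],[0,0,0],1],[[0,0,0.07],[0,0,0],1],[[0,0,0],[0,0,0],1],[[0,0,0],[0,0,0],1]]'
python3 -m creep '[[[0,0,0],[0,0,0],-1],[[0,0,0],[0,0,0],-1],[[0,0,0],[0,0,0],-1],[[0,0,0],[0,0,0],-1],[[0,0,0],[0,0,-2.5],-1],[[0,0,0],[0,0,-3],-1],[[0,0,-0.115],[0,0,-3],-1],[[0,0,-0.115],[0,0,-3],-1],[[0,0,-0.115],[0,0,-3],-1],[[0,0,-0.115],[0,0,-2],-1],[[0,0,0],[0,0,0],-1],[[0,0,0],[0,0,0],-1]]'
python3 - <<'E'
from workcell import ctrl
from h import *
import pickle
st=ctrl.read_state();im,dp=ctrl.camera("wrist");m=ctrl.camera_model("wrist")
pickle.dump((st,im,dp,m),open('w2.pkl','wb'))
u,v=proj(m,(.5,.045,.08),st);u=int(u);v=int(v);print(u,v)
c=im[max(0,v-80):v+80,max(0,u-120):u+120];cv2.imwrite('pics/w2.png',cv2.resize(c,None,fx=3,fy=3))
print(st['ee_pos'],R.from_rotvec(st['orientation']).as_matrix().round(3))
E
```

```text
time: 4.98
ee_pos: [0.462, 0.0498, 0.0994]
orientation: [2.775, 1.468, 0.003]
force: [-0.4, -1.6, 6.1]
opening: 0.399
grasp_force: 25.0
time: 5.98
ee_pos: [0.4613, 0.0501, 0.2641]
orientation: [2.37, 2.06, 0.002]
force: [0.7, -0.1, -0.9]
opening: 1.0
grasp_force: 0.0
366 222
[0.46131438 0.05008899 0.26409211] [[ 0.14   0.99   0.002]
 [ 0.99  -0.14  -0.   ]
 [ 0.     0.002 -1.   ]]
```

View pics/w2.png

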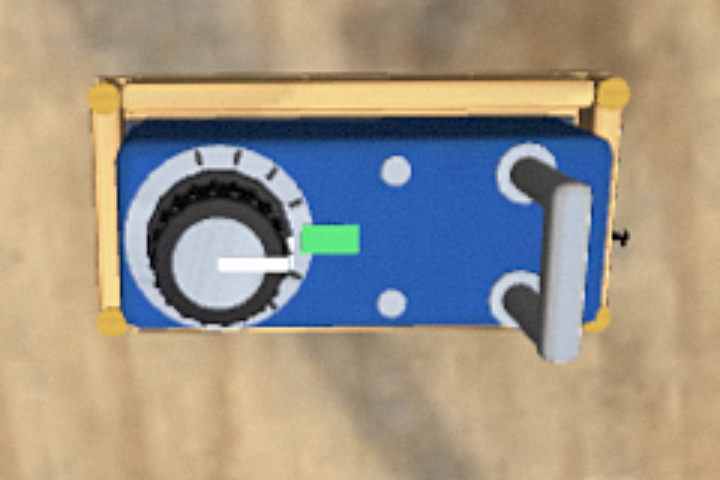

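The white line (217,265)→(292,264) now runs parallel to the case and points at the green mark (330,240), the vertical offset being parallax. It is unlocked. Re-measuring the bar and line.

```bash
python3 - <<'E'
import pickle
from h import *
st,im,dp,m=pickle.load(open('w2.pkl','rb'));C=cloud(m,dp,st)
k=(C[...,2]>.106)&(C[...,2]<.122)&(abs(C[...,0]-.545)<.03)&(abs(C[...,1]-.04)<.04)
v,u=np.nonzero(k);P=np.array([plane(m,a,b,.115,st)[:2] for a,b in zip(u,v)])
print(cv2.minAreaRect((P*1000).astype(np.float32)),np.median(C[k][:,2]))
k=(C[...,2]>.093)&(C[...,2]<.101)&(abs(C[...,0]-.461)<.03)&(abs(C[...,1]-.05)<.03)
v,u=np.nonzero(k);P=np.array([plane(m,a,b,.097,st)[:2] for a,b in zip(u,v)])
print(cv2.minEnclosingCircle((P*1000).astype(np.float32)))
w=(cv2.inRange(im,(225,)*3,(255,)*3)>0)&k
v,u=np.nonzero(w);P=np.array([plane(m,a,b,.097,st)[:2] for a,b in zip(u,v)]);q=P-P.mean(0);e=np.linalg.svd(q)[2][0];print(w.sum(),P.mean(0),np.arctan(e[1]/e[0]))
# scene/top: eye
ax=R.from_rotvec(st['orientation']).as_matrix();p=np.array([.5445,.0395,.115])-st['ee_pos'];print('tool delta cm',(ax.T@p*100).round(2))
E
```

```text
((544.065673828125, 39.52571105957031), (45.718223571777344, 11.314510345458984), 82.25468444824219) 0.11427325372763522
((462.03289794921875, 50.1600227355957), 18.36802101135254)
111 [0.4699111  0.04733321] -0.09982584486752948
tool delta cm [ 0.11  8.35 14.93]
```

```bash
python3 -m creep '[[[0,0,0],[0.05,4.1,0],-0.2],[[0,0,0],[0.05,4.1,0],-0.2],[[0,0,0],[0,0.1,1],-0.2],[[0,0,0],[0,0,3],-0.2],[[0,0,0],[0,0,3],-0.2],[[0,0,0],[0,0,3],-0.2],[[0,0,0],[0,0,3],-0.2],[[0,0,0],[0,0,1.5],-0.2],[[0,0,0],[0,0,0.7],-0.2],[[0,0,0],[0,0,0],-0.2]]' 80
python3 -m creep '[[[0,0,0],[0,0,0],1],[[0,0,0],[0,0,0],1],[[0,0,0],[0,0,0],1],[[0,0,0],[0,0,0],1],[[0,0,0],[0,0,0],1],[[0,0,0],[0,0,0],1],[[0,0,0],[0,0,0],1],[[0,0,0],[0,0,0],1],[[0,0,0],[0,0,0],1],[[0,0,0],[0,0,0],1]]'
```

```text
time: 6.87
ee_pos: [0.5408, 0.0394, 0.1083]
orientation: [-2.367, -2.059, 0.007]
force: [0.2, 0.2, 0.5]
opening: 0.599
grasp_force: 0.0
time: 7.7
ee_pos: [0.5444, 0.0396, 0.1128]
orientation: [2.369, 2.06, 0.003]
force: [-0.6, -0.4, 6.6]
opening: 0.096
grasp_force: 78.5
```

```bash
python3 -m creep '[[[0,0,0],[0,0,-0.3],1],[[0,0,0],[0,0,-0.4],1],[[0,0,0],[0,0,-0.4],1],[[0,0,0],[0,0,-0.4],1],[[0,0,0],[0,0,-0.4],1],[[0,0,0],[0,0,0],1],[[0,0,0],[0,0,0],1]]'
python3 -m creep '[[[0,0,0],[0,0,-0.4],1],[[0,0,0],[0,0,-0.3],1],[[0,0,0],[0,0,-0.3],1],[[0,0,0],[0,0,-0.3],1],[[0,0,0],[0,0,0],1],[[0,0,0],[0,0,0],1]]'
```

```text
time: 8.28
ee_pos: [0.5442, 0.0395, 0.131]
orientation: [2.369, 2.061, 0.003]
force: [4.1, -0.0, -0.2]
opening: 0.095
grasp_force: 78.4
time: 8.78
ee_pos: [0.5423, 0.0393, 0.1428]
orientation: [-2.37, -2.061, 0.003]
force: [2.4, -0.4, -5.0]
opening: 0.097
grasp_force: 78.2
```

The shackle slid 25 mm and now carries the lock's 5 N. Lifting clear and locating the eye.

```bash
python3 -m creep '[[[0,0,0],[0,0,-1],1],[[0,0,0],[0,0,-2],1],[[0,0,0],[0,0,-2],1],[[0,0,0],[0,0,-2],1],[[0,0,0],[0,0,-2],1],[[0,0,0],[0,0,-2],1],[[0,0,0],[0,0,-1],1],[[0,0,0],[0,0,0],1],[[0,0,0],[0,0,0],1]]'
python3 - <<'E'
import pickle
from h import *
d=pickle.load(open('v0.pkl','rb'))
for n in('top','scene'):
    im,dp,m=d[n];C=cloud(m,dp)
    k=(abs(C[...,0]-.66)<.09)&(abs(C[...,1]+.3)<.07)&(C[...,2]>.01)&(C[...,2]<.19)
    Q=C[k];print(n,len(Q),Q.min(0).round(3),Q.max(0).round(3))
    E=Q[(Q[:,0]<.625)];print(' front pts by height:')
    for z in np.arange(.01,.18,.02):
        q=Q[abs(Q[:,2]-z)<.01]
        if len(q):i=q[:,0].argmin();print(round(z,2),len(q),q[i].round(3),'y',q[:,1].min().round(3),q[:,1].max().round(3))
    t=Q[abs(Q[:,2]-.16)<.008]
    if len(t)>5:
        a=np.polyfit(t[:,1],t[:,0],1);print('top edge x=f(y)',a,'n',len(t))
E
```

```text
time: 9.53
ee_pos: [0.5426, 0.0395, 0.263]
orientation: [-2.37, -2.062, 0.002]
force: [0.2, 0.6, -4.5]
opening: 0.097
grasp_force: 78.6
top 681 [ 0.593 -0.338  0.01 ] [ 0.71  -0.243  0.171]
 front pts by height:
0.01 69 [ 0.61  -0.328  0.016] y -0.338 -0.244
0.03 63 [ 0.61  -0.327  0.031] y -0.327 -0.244
0.05 47 [ 0.61  -0.327  0.044] y -0.33 -0.243
0.07 63 [ 0.61  -0.326  0.078] y -0.33 -0.243
0.09 64 [ 0.61  -0.328  0.091] y -0.328 -0.243
0.11 49 [ 0.61  -0.328  0.101] y -0.328 -0.243
0.13 81 [ 0.597 -0.275  0.139] y -0.33 -0.244
0.15 142 [ 0.593 -0.285  0.148] y -0.329 -0.244
0.17 103 [ 0.61  -0.326  0.168] y -0.33 -0.243
top edge x=f(y) [0.26206969 0.69676252] n 141
scene 1106 [ 0.587 -0.336  0.01 ] [ 0.681 -0.241  0.167]
 front pts by height:
0.01 65 [ 0.606 -0.308  0.019] y -0.331 -0.245
0.03 131 [ 0.604 -0.32   0.04 ] y -0.333 -0.242
0.05 135 [ 0.604 -0.327  0.053] y -0.33 -0.244
0.07 143 [ 0.605 -0.328  0.079] y -0.333 -0.245
0.09 140 [ 0.606 -0.322  0.099] y -0.335 -0.242
0.11 137 [ 0.602 -0.325  0.119] y -0.331 -0.243
0.13 120 [ 0.591 -0.284  0.139] y -0.329 -0.241
0.15 177 [ 0.587 -0.28   0.146] y -0.336 -0.243
0.17 58 [ 0.6   -0.322  0.163] y -0.327 -0.246
top edge x=f(y) [0.26571088 0.69574538] n 118
```

Plate yaw is about -0.258 and the eye tip about (0.5925, -0.279). I need to turn +1.696 about tool z, then move to a stand-off 9 cm short of the eye.

```bash
python3 -m creep '[[[0,0,0.05],[0,0,0],1],[[0,0,0.1],[0,0,0],1],[[0,0,0.1],[0,0,0],1],[[0,0,0.1],[0,0,0],1],[[0,0,0.1],[0,0,0],1],[[0,0,0.1],[0,0,0],1],[[0,0,0.1],[0,0,0],1],[[0,0,0.1],[0,0,0],1],[[0,0,0.1],[0,0,0],1]]' 90
python3 -m creep '[[[0,0,0.1],[0,0,0],1],[[0,0,0.1],[0,0,0],1],[[0,0,0.1],[0,0,0],1],[[0,0,0.1],[0,0,0],1],[[0,0,0.1],[0,0,0],1],[[0,0,0.1],[0,0,0],1],[[0,0,0.1],[0,0,0],1],[[0,0,0.1],[0,0,0],1],[[0,0,0.046],[0,0,0],1],[[0,0,0],[0,0,0],1]]'
python3 -m creep '[[[0,0,0],[0.2,1.5,0],1],[[0,0,0],[0.39,2.95,0],1],[[0,0,0],[0.39,2.95,0],1],[[0,0,0],[0.39,2.95,0],1],[[0,0,0],[0.39,2.95,0],1],[[0,0,0],[0.39,2.95,0],1],[[0,0,0],[0.39,2.95,0],1],[[0,0,0],[0.39,2.95,0],1],[[0,0,0],[0.39,2.95,0],1],[[0,0,0],[0.39,2.95,0],1],[[0,0,0],[0.2,1.4,0],1],[[0,0,0],[0,0,0],1]]'
python3 - <<'E'
from workcell import ctrl
from h import *
import pickle
st=ctrl.read_state();im,dp=ctrl.camera("wrist");m=ctrl.camera_model("wrist")
s,sd=ctrl.camera("scene")
pickle.dump((st,im,dp,m,s,sd,ctrl.camera_model('scene')),open('w3.pkl','wb'));cv2.imwrite('pics/w3.png',im)
print(st['ee_pos'],R.from_rotvec(st['orientation']).as_matrix().round(3),st['q'],st['force'])
E
```

```text
time: 10.28
ee_pos: [0.5416, 0.0393, 0.261]
orientation: [-3.011, -0.894, 0.008]
force: [-0.1, 0.9, -4.2]
opening: 0.093
grasp_force: 89.9
time: 11.12
ee_pos: [0.5417, 0.0393, 0.2611]
orientation: [3.113, -0.414, -0.007]
force: [-0.3, 0.6, -4.0]
opening: 0.096
grasp_force: 89.9
time: 12.12
ee_pos: [0.5013, -0.2604, 0.2616]
orientation: [3.11, -0.423, -0.006]
force: [-1.1, -0.7, -4.8]
opening: 0.094
grasp_force: 89.7
[ 0.50126136 -0.26040959  0.26161299] [[ 0.964 -0.267 -0.004]
 [-0.267 -0.964 -0.002]
 [-0.003  0.003 -1.   ]] [ 0.48250267  0.24302661 -0.09728864  1.72910557  0.02935714  1.17356485
 -1.46451175] [-1.14355621 -0.71644332 -4.75660239]
```

View pics/w3.png

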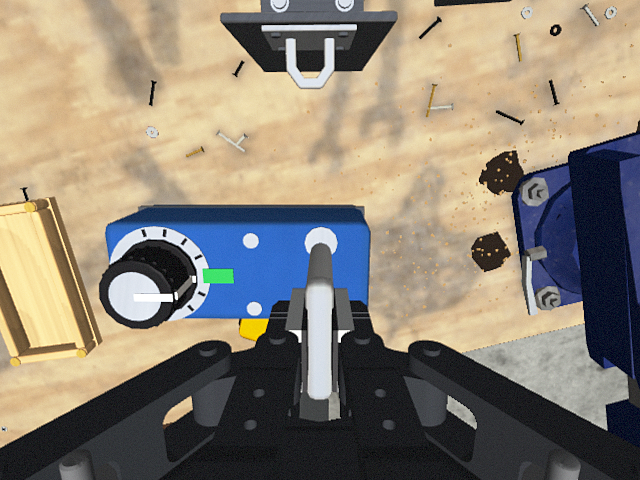

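The wrist view shows the open lock hanging (case edge at row 206, open hole at (321,241)) and the eye straight ahead, tip at (312,88). Measuring eye, lock yaw and tilt.

```bash
cat > m3.py <<'E'
import pickle,sys
from h import *
st,im,dp,m,s,sd,ms=pickle.load(open(sys.argv[1],'rb'));C=cloud(m,dp,st)
hsv=cv2.cvtColor(im,cv2.COLOR_BGR2HSV);T=R.from_rotvec(st['orientation']).as_matrix();o=st['ee_pos']
L=(C-o)@T
near=(abs(C[...,0]-.6)<.06)&(abs(C[...,1]+.28)<.06)
eye=near&(abs(C[...,2]-.14)<.012)&(hsv[...,2]>150)
n,l,ss,c=cv2.connectedComponentsWithStats(eye.astype(np.uint8))
i=1+ss[1:,4].argmax();v,u=np.nonzero(l==i);P=np.array([plane(m,a,b,.142,st) for a,b in zip(u,v)])
print('eye px',ss[i],'z',np.median(C[l==i][:,2]).round(4))
# plate top edge: z>.158
pl=near&(abs(C[...,2]-.163)<.006);q=C[pl];
if len(q)>20:
    fr=cv2.minAreaRect((q[:,:2]*1000).astype(np.float32));print('plate top',fr)
# plate face dark pts from depth
fc=near&(C[...,2]>.02)&(C[...,2]<.125);q=C[fc]
if len(q)>20:
    a=np.polyfit(q[:,1],q[:,0],1);r=q[:,0]-np.polyval(a,q[:,1]);q=q[abs(r)<.008];a=np.polyfit(q[:,1],q[:,0],1);yaw=-np.arctan(a[0]);print('face fit',a,'into-plate yaw',yaw,len(q))
nn=np.array([np.cos(-.258),np.sin(-.258)])
pr=P[:,:2]@nn;t=np.array([-nn[1],nn[0]]);la=P[:,:2]@t
mid=(la.max()+la.min())/2;print('eye lateral width',la.max()-la.min(),'tip',nn*pr.min()+t*mid,'length',pr.max()-pr.min())
bl=(cv2.inRange(hsv,(100,120,40),(125,255,255))>0);bl[:200]=0;bl[340:]=0;bl[:,:95]=0;bl[:,390:]=0
q=C[bl];A=np.c_[q[:,:2],np.ones(len(q))];k=np.ones(len(q),bool)
for _ in range(6):
    w=np.linalg.lstsq(A[k],q[k,2],rcond=None)[0];r=q[:,2]-A@w;k=abs(r)<max(.002,1.5*np.median(abs(r)))
print('case top plane slopes',w[:2],'slope along n,t',w[:2]@nn,w[:2]@t,'n',k.sum())
q=q[k];zt=np.median(q[:,2]);rr=cv2.minAreaRect((q[:,:2]*1000).astype(np.float32));print('case top',rr,'z',zt)
E
python3 m3.py w3.pkl
```

```text
eye px [ 286   38   48   51 1095] z 0.1426
plate top ((622.1001586914062, -287.26910400390625), (90.14187622070312, 9.79275894165039), 74.63419342041016)
face fit [0.26679121 0.69801295] into-plate yaw -0.26071866164011126 2562
eye lateral width 0.026991586342249532 tip [ 0.59363782 -0.27957659] length 0.02659380354003149
case top plane slopes [-0.02445729 -0.01238548] slope along n,t -0.020487684067288875 -0.018215761560533086 n 11307
case top ((511.1650085449219, -217.63519287109375), (136.93321228027344, 53.34491729736328), 74.47527313232422) z 0.1922548192196388
```

Lock yaw -0.271 against bracket -0.265, tilt about 1°. Required shift in tool axes: x 4.7, y -0.6, z 6.2 cm. I'll go sideways and down first, then forward.

```bash
python3 -m creep '[[[0,0,0],[0,-0.3,0.5],1],[[0,0,0],[0,-0.3,1],1],[[0,0,0],[0,0,1.2],1],[[0,0,0],[0,0,1.2],1],[[0,0,0],[0,0,1.2],1],[[0,0,0],[0,0,0.8],1],[[0,0,0],[0,0,0.3],1],[[0,0,0],[0,0,0],1]]'
python3 -m creep '[[[0,0,0],[0.4,0,0],1],[[0,0,0],[0.8,0,0],1],[[0,0,0],[0.8,0,0],1],[[0,0,0],[0.8,0,0],1],[[0,0,0],[0.8,0,0],1],[[0,0,0],[0.6,0,0],1],[[0,0,0],[0.3,0,0],1],[[0,0,0],[0.2,0,0],1],[[0,0,0],[0,0,0],1],[[0,0,0],[0,0,0],1],[[0,0,0],[0,0,0],1]]'
python3 - <<'E'
from workcell import ctrl
from h import *
import pickle
st=ctrl.read_state();im,dp=ctrl.camera("wrist");m=ctrl.camera_model("wrist")
s,sd=ctrl.camera("scene")
pickle.dump((st,im,dp,m,s,sd,ctrl.camera_model('scene')),open('w4.pkl','wb'))
a=cv2.resize(im,(400,300));b=cv2.resize(s[170:310,300:480],(400,311))[:300]
cv2.imwrite('pics/w4.png',np.hstack([a,b]))
print(st['ee_pos'],st['force'],st['time'])
E
python3 m3.py w4.pkl
```

```text
time: 12.88
ee_pos: [0.5049, -0.249, 0.1999]
orientation: [-3.114, 0.414, 0.004]
force: [0.3, -0.1, -4.0]
opening: 0.095
grasp_force: 89.8
time: 13.8
ee_pos: [0.5506, -0.2614, 0.2012]
orientation: [3.114, -0.414, -0.001]
force: [-0.5, -0.3, -3.6]
opening: 0.097
grasp_force: 89.8
[ 0.550573   -0.26143309  0.20122247] [-0.45157092 -0.2834193  -3.58850089] 13.8
eye px [ 226  224  142   84 7822] z 0.1323
plate top ((595.22265625, -279.95965576171875), (89.4157485961914, 65.1197738647461), 74.79443359375)
face fit [0.26922306 0.64739521] into-plate yaw -0.2629875461958319 1787
eye lateral width 0.0685363176782092 tip [ 0.53778562 -0.24579787] length 0.043701244425491614
case top plane slopes [-0.01965933 -0.00592317] slope along n,t -0.017497369714169316 -0.010743147834276833 n 11311
case top ((560.6063842773438, -217.96343994140625), (137.04197692871094, 53.02047348022461), 74.90235137939453) z 0.13206475774687904
```

View pics/w4.png

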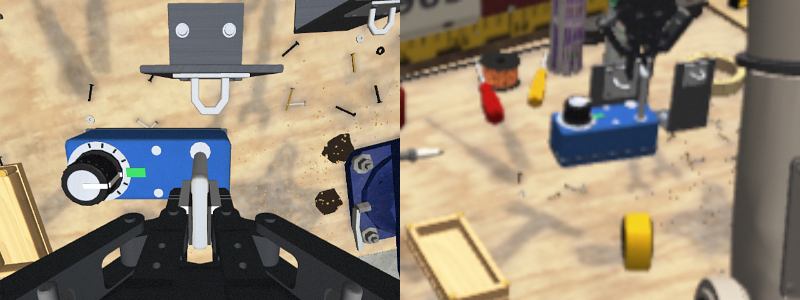

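```bash
python3 - <<'E'
import pickle
from h import *
st,im,dp,m,*_=pickle.load(open('w4.pkl','rb'));C=cloud(m,dp,st);hsv=cv2.cvtColor(im,cv2.COLOR_BGR2HSV)
k=(C[...,2]>.128)&(C[...,2]<.15)&(hsv[...,2]>150)&(hsv[...,1]<40);k[195:]=0;k[:,:270]=0;k[:,400:]=0
v,u=np.nonzero(k);print(u.min(),u.max(),v.min(),v.max(),np.median(C[k][:,2]))
P=np.array([plane(m,a,b,.141,st)[:2] for a,b in zip(u,v)])
n=np.array([np.cos(-.263),np.sin(-.263)]);t=np.array([-n[1],n[0]])
lat=P@t;pr=P@n;mid=(lat.max()+lat.min())/2;tip=n*pr.min()+t*mid;print('tip',tip,'w',np.ptp(lat),'len',np.ptp(pr))
for mo in(np.array([.568,-.2661]),np.array([.5665,-.2652])):
    d=tip-mo;print('gap',d@n,'lat(t)',d@t)
E
```

```text
306 366 125 183 0.1426753693841646
tip [ 0.59384771 -0.27980499] w 0.027591960627057044 len 0.026109129702217793
gap 0.028521918613999154 lat(t) -0.006513882542359435
gap 0.030204320901879765 lat(t) -0.006992967651430828
```

The mouth is level at 29 mm, but 6.7 mm off sideways because my last picture caught the arm still settling. Correcting by +0.67 cm in tool y.

```bash
python3 -m creep '[[[0,0,0],[0,0.2,0],1],[[0,0,0],[0,0.3,0.1],1],[[0,0,0],[-0.05,0.17,0],1],[[0,0,0],[0,0,0],1],[[0,0,0],[0,0,0],1],[[0,0,0],[0,0,0],1],[[0,0,0],[0,0,0],1],[[0,0,0],[0,0,0],1],[[0,0,0],[0,0,0],1]]'
python3 - <<'E'
from workcell import ctrl
from h import *
import pickle
st=ctrl.read_state();im,dp=ctrl.camera("wrist");m=ctrl.camera_model("wrist")
pickle.dump((st,im,dp,m,0,0,0),open('w5.pkl','wb'));C=cloud(m,dp,st);hsv=cv2.cvtColor(im,cv2.COLOR_BGR2HSV)
k=(C[...,2]>.128)&(C[...,2]<.15)&(hsv[...,2]>150)&(hsv[...,1]<40);k[195:]=0;k[:,:260]=0;k[:,390:]=0
v,u=np.nonzero(k);P=np.array([plane(m,a,b,.141,st)[:2] for a,b in zip(u,v)])
n=np.array([np.cos(-.263),np.sin(-.263)]);t=np.array([-n[1],n[0]])
lat=P@t;pr=P@n;tip=n*pr.min()+t*(lat.max()+lat.min())/2;mo=st['ee_pos'][:2]+.018*n;d=tip-mo
print(tip,np.ptp(lat),'gap',d@n,'lat',d@t,st['ee_pos'],st['force'],np.abs(st['qd']).max())
E
python3 m3.py w5.pkl | tail -2
```

```text
time: 14.65
ee_pos: [0.5488, -0.2676, 0.2003]
orientation: [3.114, -0.413, 0.0]
force: [-0.3, 0.4, -4.3]
opening: 0.091
grasp_force: 89.8
[ 0.59393433 -0.27973293] 0.02783430466154195 gap 0.028708215124770807 lat 5.6940844740546726e-05 [ 0.54881741 -0.26764478  0.20031149] [-0.27423278  0.42622341 -4.32605341] 0.0023851669785853982
case top plane slopes [-0.01827363 -0.00662483] slope along n,t -0.015978506815799123 -0.011068034522110106 n 11335
case top ((559.09033203125, -224.28433227539062), (136.96896362304688, 53.269100189208984), 75.12312316894531) z 0.13114641475583108
```

Gap 29 mm, lateral error about 0, mouth height about 0.140, lock yaw -0.26, arm still.

```bash
python3 -c "
from workcell import ctrl
print(ctrl.close_job())"
```

```text
the job is handed in; nothing more can be done
None
```

The job is handed in, with no verdict returned: the dial was turned one click to the green mark, and the lock was opened and lifted out by its shackle. It is held about upright (1° tilt), mouth squarely facing the eye, level with it and about 29 mm away by my measurements.

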